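# Rehang the battery box hinge: draw the old pin, hold the lid leaf in line

### The arm

A 7-joint arm with a two-finger parallel gripper is mounted at the origin on the work surface. World frame = base frame: x ahead of the robot, y to its left, z up, the work surface at z = 0. Lengths are in m, angles in rad, forces in N, time in s.
With the tool pointing down it reaches from about 0.425 to 0.95 m from the base axis. Payload 16.7 kg.
Tool frame: the origin (TCP) lies midway between the tips of the shut fingers; the grasp point (between the pads) lies 19 mm behind it; z points along the fingers, y is the line along which they close (so a half turn about z gives the same grasp; the last joint's range is limited). The gripper opens to 94 mm and grips with 3 to 60 N. Pads are 16 mm wide; open, the fingers measure 119 mm over their backs; the gripper's body (75 mm by 177 mm) begins 78 mm behind the grasp point.
Start: joints at [1.046, 0.426, 0.074, 1.606, -0.034, 1.111, -0.067], TCP at [0.247, -0.628, 0.205] pointing down, gripper open.
Joint ranges: [-2.85, 2.85], [-0.5, 2.14], [-1.23, 1.37], [0.21, 2.46], [-1.02, 4.16], [0.16, 2.05], [-2.73, 2.73]. Speed limits (rad/s): [1.89, 1.89, 2.39, 2.39, 3.01, 3.01, 3.01].

### API

Orientations are given as a rotation vector (axis times angle).
In Python, from cell import r gives the robot as it stands.
- The arm moves only by the shell command python3 -m inch 'ROWS' [OPENING]. ROWS is JSON, a list of rows, each an object with "dp": the shift along the world's x, y, z in cm, a list of three; "delta_rot": the turn, a rotation vector about the world's x, y, z in degrees, a list of three. In form: [{"dp": [tx, ty, tz], "delta_rot": [wx, wy, wz]}, ...]. A call has 1 to 20 rows; each row is the pose to reach, as a shift and turn from the pose commanded when the call began; what a row does not reach only later rows make up. A row lasts 1/10 s, in which the tool goes at most 50 mm and 8.59 degrees, less where a joint would pass 70% of its speed; a pose out of reach is approached as far as the arm can. A call with a gripper value outside its range is refused whole. OPENING is the gripper's target within -1 to 1 (shut at 1, half-way at 0, fully open at -1), set as the call begins (- or left out, the last holds). The fingers move at their own pace and stop on an object; the grip force is fixed at half the most. Time passes only in rows, so rows that repeat a pose let the fingers close. It gives the time, the measured TCP pose, the force, the opening and the grip force at its end, in the units of the state.
- r.state(): the state, without advancing time (a new reading comes with each control period).
- r.camera(name): name is "side" or "top" or "wrist"; returns the picture (480x640x3 uint8, red, green, blue); there is no depth.
- r.camera_info(name): a dict with "vfov" (degrees; the focal length in pixels is half the picture's height over the tangent of half this angle, whatever the lens; pixels are square), "cx", "cy" (the principal point, pixels), "k1" (the pictures are not rectified: a ray, as slopes to the right and down, at radius r is drawn at 1 + k1 r^2 times it, then the intrinsics apply), "eye" and "orientation" of the camera in the world; the wrist camera has in their place "hand_eye" (4x4, takes a point from camera to tool coordinates, whose origin is the TCP and whose axes are the flange's). Camera axes: x right, y up, looking along -z (the intrinsics and any distortion apply to the point x, -y, -z); pixel columns grow to the right and rows downward; lengths in m; the calibration is good to about 2 mm. A picture is of the moment at which its call begins: read the wrist's pose just before it. camera_info takes no time and is no camera call.
- r.job_done(): hands the job in; it is judged then, once.
The state is a dict: "time_s": time; "joint_positions": joint angles; "qvel": joint speeds; "joint_efforts": joint torques, N m; "ee_pos": TCP position; "eef_rot": TCP orientation; "ft_force": force on the tool from outside, world axes, zero at the start; "ft_torque": the same for the moment, N m; "opening": finger opening in m; "gripper_force": force on a finger pad.
Only numpy, scipy, OpenCV 4.12 (cv2) and the standard library are available. Lean on these libraries where they do the work, as an engineer would, in place of code of your own. Each camera call takes 0.05 s, during which the arm holds its last target. There are 200 camera calls.

### The job

Draw the old hinge pin right out of the battery box's hinge and lay it in the steel parts tray. Then take the loose hinge leaf that has one knuckle in the middle and bring it to the box, opened out flat (level and right way up, its plate pointing away from the box), with its knuckle centred between the box's two knuckles and the holes in line so that a new pin could be pushed through. Finish while still holding it there in the gripper; do not move the other leaf, the wrench or the screwdriver.

Things in the scene. Friction and masses are not known exactly. Their poses are not given: they have to be found in the camera images.
- battery_box: open black steel box 200 x 240 x 140 mm high with a battery in it, fixed to the bench. Origin: on the bench straight below the middle of the hinge; box towards own +y. A jamb block (60 x 40 x 25 mm) on its wall top carries the fixed steel leaf (60 x 40 x 6 mm, screwed down, underside 165 mm above the bench). Block and leaf plate lie at y +12 mm and beyond; nothing is below the knuckles or at -y.
- hinge (a point): middle of the box's hinge: on the hinge axis, half way between the two fixed knuckles, 175 mm above the bench. x = hinge axis (level), y = towards the box, z = up. Knuckles: barrels 20 mm outside, 12 mm through hole, 16 mm long, at x -30 to -14 and +14 to +30 mm; the 28 mm gap between them takes the loose leaf's knuckle once the old pin is out. Plate edge behind the gap: y +12 mm.
- pin: old steel hinge pin, ~85 g, loose in both fixed knuckles, head end drooping (head's middle 171 mm above the bench). Origin: on its axis, middle of the round head (18 mm diameter, 24 mm long). Own x runs from shank to head; shank 9 mm diameter, 12 to 88 mm on -x. At the start x = hinge x and the head's middle is 59 mm from the hinge point on +x (17 mm proud); pulled 60 mm along +x it is free.
- pin_tip (a point): shank end of the pin, on its axis, 85 mm from the head's middle
- tray: open steel parts tray, fixed to the bench, outside 170 (own x) x 130 (own y) x 28 mm high, walls and floor 4 mm thick, empty. Origin: centre of its underside, on the bench.
- leaf: loose steel leaf to fit, ~190 g, flat on the bench, knuckle up; swaps places with the other leaf. Plate 60 (own x) x 43 x 6 mm thick, y -55 to -12 mm, underside z 0; a 24 mm wide tongue joins it to ONE middle knuckle (barrel along x, 24 mm long, 20 mm outside, 12 mm hole, axis at y 0, z +10 mm). Origin: underside, below the knuckle's middle. Can be gripped over its ends (60 mm) at about y -30 mm.
- leaf_bore (a point): middle of the hole through the loose leaf's knuckle, 10 mm above the leaf's underside. Axes as the leaf: x along the hole, plate towards -y, z up. Fitted as asked, these axes are parallel to the hinge point's and the two points coincide; the knuckle then has 2 mm play to each side in the gap and 2 mm to the plate edge behind it.
- other_leaf: a second loose steel leaf lying flat on the bench, like the one on the box: TWO knuckles at the ends of one edge (plate 60 x 40 x 6 mm towards own +y), 200 g. It does not fit; leave it alone. Origin: underside, straight below the knuckle axis, in the middle.
- wrench: steel wrench lying on the bench, 160 mm long along own x, about 20 mm high; leave alone. Origin: its middle, on the bench.
- screwdriver: black-handled screwdriver lying on the bench, 190 mm long along own x, handle 26 mm thick; leave alone. Origin: its middle, on the bench.

How it is judged:
By the outcome, as a careful person would: the job done as asked, in the order asked, and still so for the second after the job is handed in, while the arm keeps its last pose, push and grip.
It also fails if it takes over 64 s, if anything falls off the work surface, if the arm or the gripper's body presses on something with over 40 N, if the wrist force passes 120 N, or if a joint passes its speed limit or range.

## Working session

There is one attempt and no reset: what is moved stays moved. The work goes in short steps, Python scripts to look and compute and a shell command to move; the robot and the scene stay as the last step left them, time stands still between calls to the robot, and variables do not carry over. Pictures are saved under pics/ and viewed, at most 10 in all, crops included, and the job is handed in when it is done.

```bash
ls; mkdir -p pics
python3 - <<'E'
from cell import r
import cv2,numpy as np
s=r.state(); print({k:np.round(v,3).tolist() for k,v in s.items()})
for n in ["side","top","wrist"]:
    im=r.camera(n); cv2.imwrite(f"pics/{n}0.png",im[:,:,::-1]); print(n,r.camera_info(n))
E
```

```text
pics
{'time_s': 0.0, 'joint_positions': [1.046, 0.427, 0.074, 1.607, -0.034, 1.111, -0.067], 'qvel': [-0.001, 0.002, -0.001, 0.001, -0.0, -0.0, -0.0], 'joint_efforts': [0.003, -93.582, 3.668, -45.419, -0.049, 0.02, 0.0], 'ee_pos': [0.247, -0.628, 0.205], 'eef_rot': [-3.085, -0.585, 0.0], 'ft_force': [-0.014, -0.58, -0.661], 'ft_torque': [-0.007, 0.001, 0.025], 'gripper_force': 0.0, 'opening': 0.094}
side {'vfov': 54.670704596590035, 'cx': 323.52927863299493, 'cy': 239.04753088430508, 'k1': -0.10327355248049191, 'eye': array([0.41726136, 0.48272961, 0.65008246]), 'orientation': array([ 0.11693011, -1.29642232, -2.66126452])}
top {'vfov': 45.75364628302178, 'cx': 315.90726454051315, 'cy': 247.2346184634977, 'k1': -0.09252546165697237, 'eye': array([ 0.43413775, -0.15216558,  1.32349865]), 'orientation': array([ 0.09073099, -0.04491711, -1.59737664])}
wrist {'vfov': 70.88943709462198, 'cx': 319.72094547274963, 'cy': 239.0779109309015, 'k1': 0.0066202171817135195, 'hand_eye': array([[ 1.10432686e-03,  9.70580286e-01,  2.40775182e-01,
         6.98503048e-02],
       [ 9.99998554e-01, -7.60373095e-04, -1.52142812e-03,
        -9.89624746e-04],
       [-1.29358917e-03,  2.40776514e-01, -9.70579722e-01,
        -1.79260252e-01],
       [ 0.00000000e+00,  0.00000000e+00,  0.00000000e+00,
         1.00000000e+00]])}
```

View pics/top0.png

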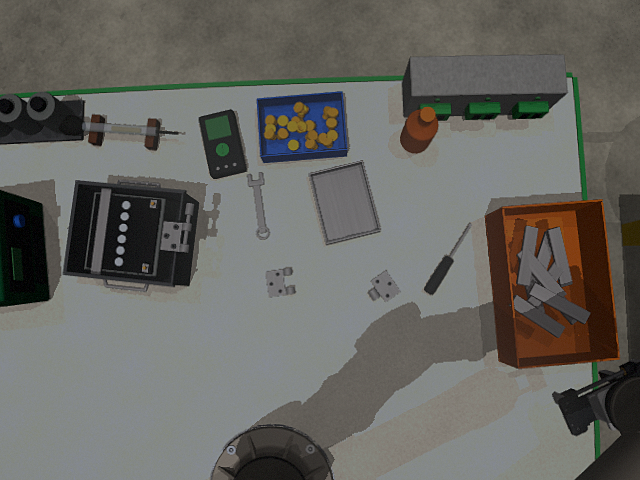

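View pics/side0.png

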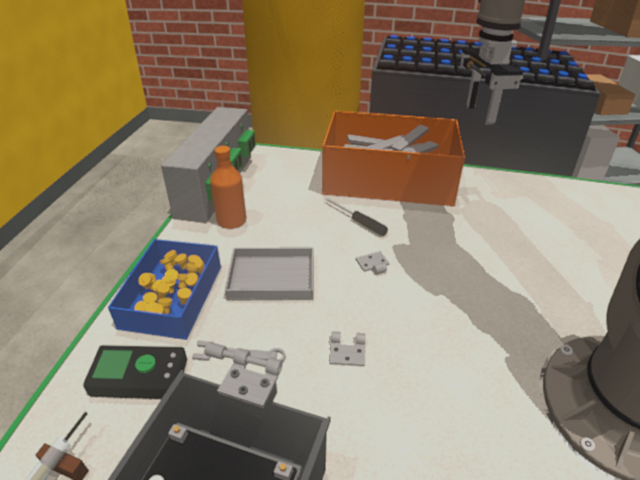

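The top view shows the box hinge at about (188,230), with the pin head towards the top at about (189,210). The tray is at (345,202), the one-knuckle leaf at (383,286), the other leaf at (281,283), the wrench at (259,205) and the screwdriver at (447,258). The side view shows the hinge at about (245,365).

```bash
cat > h.py <<'E'
import numpy as np,cv2
from cell import r
from scipy.spatial.transform import Rotation as R
from scipy.optimize import least_squares
def cam(n,st=None):
    i=r.camera_info(n); f=240/np.tan(np.radians(i['vfov'])/2)
    if n=='wrist':
        st=st or r.state(); T=np.eye(4);T[:3,:3]=R.from_rotvec(st['eef_rot']).as_matrix();T[:3,3]=st['ee_pos']
        T=T@np.array(i['hand_eye']); M,e=T[:3,:3],T[:3,3]
    else: M,e=R.from_rotvec(i['orientation']).as_matrix(),np.array(i['eye'])
    K=np.array([[f,0,i['cx']],[0,f,i['cy']],[0,0,1]])
    return K,np.array([i['k1'],0,0,0,0.]),M@np.diag([1,-1,-1.]),e
def ray(c,uv):
    K,d,M,e=c; p=cv2.undistortPoints(np.array(uv,float).reshape(-1,1,2),K,d)[:,0]
    v=np.c_[p,np.ones(len(p))]@M.T; return e,v
def onz(c,uv,z):
    e,v=ray(c,uv); return e+v*((z-e[2])/v[:,2])[:,None]
def proj(c,P):
    K,d,M,e=c; q=(np.array(P,float).reshape(-1,3)-e)@M
    return cv2.projectPoints(q,np.zeros(3),np.zeros(3),K,d)[0][:,0]
def tri(obs): # [(cam,uv),...]
    A=np.zeros((3,3));b=np.zeros(3);L=[]
    for c,uv in obs:
        e,v=ray(c,uv);v=v[0]/np.linalg.norm(v[0]);Q=np.eye(3)-np.outer(v,v);A+=Q;b+=Q@e;L.append((Q,e))
    p=np.linalg.solve(A,b); return p,[round(1e3*np.linalg.norm(Q@(p-e)),1) for Q,e in L]
def shot(name):
    st=r.state(); im=r.camera('wrist'); cv2.imwrite(f'pics/{name}.png',im[:,:,::-1])
    np.save(f'pics/{name}.npy',np.r_[st['ee_pos'],st['eef_rot']]); return st
def wcam(name):
    a=np.load(f'pics/{name}.npy'); return cam('wrist',{'ee_pos':a[:3],'eef_rot':a[3:]})
E
python3 - <<'E'
from h import *
c=cam('top')
for n,uv,z in [('hinge',(188,230),.175),('head',(189,210),.171),('tray',(345,202),.02),('leaf',(383,286),0),('leafknuckle',(374,295),.01),('other',(281,283),0),('wrench',(259,205),.01)]:
    print(n,onz(c,uv,z)[0].round(3))
st=r.state(); print(R.from_rotvec(st['eef_rot']).as_matrix().round(3))
t=cv2.imread('pics/top0.png');s=cv2.imread('pics/side0.png')
a=cv2.resize(t[190:270,150:230],(400,400),interpolation=2); b=cv2.resize(s[325:405,190:290],(400,320),interpolation=2)
d=cv2.resize(t[260:310,355:405],(250,250),interpolation=2); 
o=np.zeros((600,800,3),np.uint8);o[:400,:400]=a;o[:320,400:]=b;o[330:580,420:670]=d;cv2.imwrite('pics/c1.png',o)
E
```

```text
hinge [0.577 0.142 0.175]
head [0.619 0.141 0.171]
tray [ 0.65  -0.186  0.02 ]
leaf [ 0.454 -0.268  0.   ]
leafknuckle [ 0.434 -0.246  0.01 ]
other [ 0.468 -0.032  0.   ]
wrench [0.651 0.015 0.01 ]
[[ 0.931  0.366 -0.   ]
 [ 0.366 -0.931  0.001]
 [-0.    -0.001 -1.   ]]
```

View pics/c1.png

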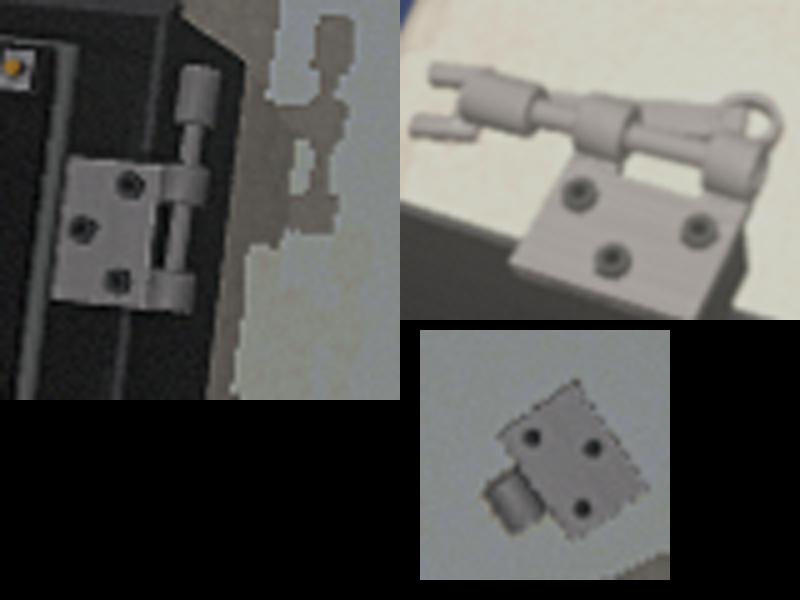

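The crop shows the box leaf's knuckles at about (187,227) and (184,248) in the top view, and the pin head at (190,209). The hinge x axis therefore runs roughly along world +x with a small negative yaw. The loose leaf has one knuckle, pointing to the lower left (world -x, +y). I'll bring the wrist camera over the hinge.

```bash
R1='[0,0,20]'; python3 -m inch '[{"dp":[0,0,20],"delta_rot":[0,0,0]},{"dp":[0,0,20],"delta_rot":[0,0,0]},{"dp":[0,0,20],"delta_rot":[0,0,0]},{"dp":[0,0,20],"delta_rot":[0,0,0]},{"dp":[30,73,14],"delta_rot":[0,0,-28]},{"dp":[30,73,14],"delta_rot":[0,0,-28]},{"dp":[30,73,14],"delta_rot":[0,0,-28]},{"dp":[30,73,14],"delta_rot":[0,0,-28]},{"dp":[30,73,14],"delta_rot":[0,0,-28]},{"dp":[30,73,14],"delta_rot":[0,0,-28]},{"dp":[30,73,14],"delta_rot":[0,0,-28]},{"dp":[30,73,14],"delta_rot":[0,0,-28]},{"dp":[30,73,14],"delta_rot":[0,0,-28]},{"dp":[30,73,14],"delta_rot":[0,0,-28]},{"dp":[30,73,14],"delta_rot":[0,0,-28]},{"dp":[30,73,14],"delta_rot":[0,0,-28]},{"dp":[30,73,14],"delta_rot":[0,0,-28]},{"dp":[30,73,14],"delta_rot":[0,0,-28]},{"dp":[30,73,14],"delta_rot":[0,0,-28]},{"dp":[30,73,14],"delta_rot":[0,0,-28]}]'
```

```text
time_s: 2.15
ee_pos: [0.5474, 0.104, 0.3453]
eef_rot: [-3.136, 0.179, -0.0]
ft_force: [0.8, -0.3, 0.1]
opening: 0.0939
gripper_force: 0.0
```

```bash
python3 -c "
from h import *
shot('w1')"; python3 -m inch '[{"dp":[0,7,0],"delta_rot":[0,0,0]},{"dp":[0,7,0],"delta_rot":[0,0,0]},{"dp":[0,7,0],"delta_rot":[0,0,0]},{"dp":[0,7,0],"delta_rot":[0,0,0]},{"dp":[0,7,0],"delta_rot":[0,0,0]}]'; python3 -c "
from h import *
shot('w2')
o=np.hstack([cv2.resize(cv2.imread(f'pics/{n}.png'),(400,300)) for n in ('w1','w2')]);
cv2.imwrite('pics/w12.png',o)"
```

```text
time_s: 2.7
ee_pos: [0.5472, 0.1705, 0.3453]
eef_rot: [3.136, -0.181, -0.0]
ft_force: [-0.0, 0.5, 0.9]
opening: 0.0941
gripper_force: 0.0
```

View pics/w12.png

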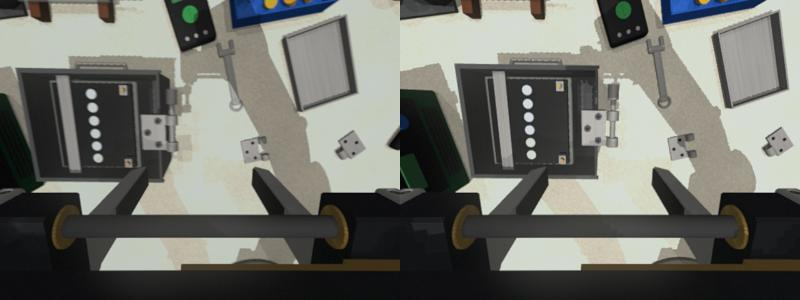

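Both wrist views show the hinge, at full-frame (275,192) in w1 and (339,189) in w2. The leaf is at (555,232) in w1 and the tray at (515,110) in w1. I'll enlarge them.

Run:
```python
from h import *
a,b=[cv2.imread(f'pics/{n}.png') for n in('w1','w2')]
f=lambda im,x,y,w,h,k:cv2.resize(im[y:y+h,x:x+w],(w*k,h*k),interpolation=2)
o=np.zeros((600,800,3),np.uint8)
o[:600,:250]=f(a,250,135,50,120,5); o[:600,250:500]=f(b,310,130,50,120,5)
o[:300,500:800]=f(a,525,200,60,60,5); o[300:600,500:800]=f(b,580,195,60,60,5)
cv2.imwrite('pics/c2.png',o)
```

```text
(no output)
```

View pics/c2.png

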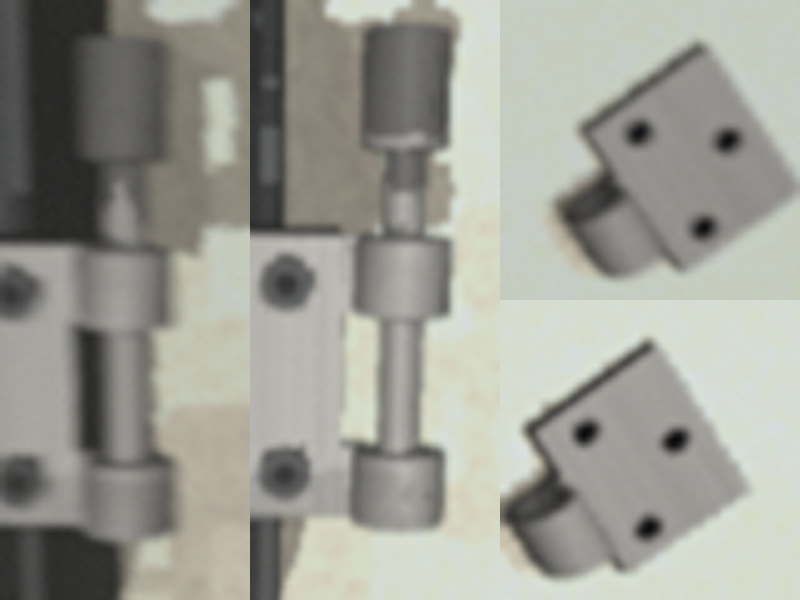

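In w1 (full-frame) the head is at (274,155), with the knuckles at (275,192) and (276,235). In w2 they are at (341.5,147), (340,185.5) and (339.5,227.5). The plate corners of the single-knuckle leaf are clear in both views, so I'll triangulate.

Run:
```python
from h import *
c1,c2,ct,cs=wcam('w1'),wcam('w2'),cam('top'),cam('side')
def P(ox,oy,x,y): return (ox+(x+.5)/5-.5,oy+(y+.5)/5-.5)
H={}
for n,a,b,t in [('head',(120,99),(157.5,87),(199,95)),('k1',(126,286),(151.5,278),(184,185)),('k2',(130,499),(147.5,488),(172,291))]:
    t=P(150,190,*t)
    o=[(c1,P(250,135,*a)),(c2,P(310,130,*b))]
    H[n]=tri(o)[0]; print(n,H[n].round(4),tri(o)[1],tri(o+[(ct,t)])[0].round(4),tri(o+[(ct,t)])[1], onz(c1,o[0][1],.175)[0].round(4),onz(c2,o[1][1],.175)[0].round(4),'side px',proj(cs,H[n]).round(1))
d=H['k1']-H['k2'];print('yaw',np.degrees(np.arctan2(d[1],d[0])),np.linalg.norm(d),'mid',(H['k1']+H['k2'])/2, 'toHead',np.linalg.norm(H['head']-(H['k1']+H['k2'])/2))
L=[]
for n,a,b in [('top',(203,46),(150,45)),('right',(297,185),(247,190)),('bot',(185,272),(127,273)),('left',(86,131),(33,131))]:
    o=[(c1,P(525,200,*a)),(c2,P(580,195,*b))]; p,e=tri(o)
    q=(onz(c1,o[0][1],.006)+onz(c2,o[1][1],.006))[0]/2;L.append(q); print(n,p.round(4),e,q.round(4))
L=np.array(L);print('sides',np.linalg.norm(L-np.roll(L,-1,0),axis=1))
for n,uvs in[('w1',[(283,35),(338,21),(357,96),(301,111)])]:
    print('tray',onz(c1,np.array(uvs)*1.6,.028).round(3))
```

```text
head [0.6223 0.1415 0.1841] [np.float64(0.4), np.float64(0.4)] [0.6224 0.1414 0.1698] [np.float64(2.0), np.float64(0.9), np.float64(1.2)] [0.6228 0.1427 0.175 ] [0.622  0.1409 0.175 ] side px [[214.4 345.4]]
k1 [0.5855 0.1461 0.1804] [np.float64(0.5), np.float64(0.5)] [0.5847 0.1463 0.1727] [np.float64(1.1), np.float64(0.7), np.float64(0.5)] [0.5856 0.1469 0.175 ] [0.5845 0.1459 0.175 ] side px [[241.  355.1]]
k2 [0.5424 0.1514 0.1826] [np.float64(0.0), np.float64(0.0)] [0.5406 0.1516 0.1741] [np.float64(1.1), np.float64(0.5), np.float64(0.7)] [0.5408 0.1526 0.175 ] [0.5408 0.1511 0.175 ] side px [[272.9 363.3]]
yaw -6.923424030524229 0.04348951196527907 mid [0.56398769 0.14874849 0.18148741] toHead 0.058774125658395106
top [ 0.4949 -0.2677  0.011 ] [np.float64(0.2), np.float64(0.2)] [ 0.4938 -0.2716  0.006 ]
right [ 0.4509 -0.289   0.0246] [np.float64(1.1), np.float64(1.1)] [ 0.4447 -0.3046  0.006 ]
bot [ 0.4242 -0.2634  0.0154] [np.float64(0.3), np.float64(0.3)] [ 0.4206 -0.2706  0.006 ]
left [ 0.4742 -0.2286  0.0186] [np.float64(0.3), np.float64(0.3)] [ 0.4706 -0.2376  0.006 ]
sides [0.05912997 0.04165977 0.0599764  0.04112171]
tray [[ 0.724 -0.094  0.028]
 [ 0.738 -0.209  0.028]
 [ 0.578 -0.259  0.028]
 [ 0.559 -0.133  0.028]]
```

```bash
python3 -m inch '[{"dp":[7.5,-2.9,-10],"delta_rot":[0,0,0]},{"dp":[7.5,-2.9,-10],"delta_rot":[0,0,0]},{"dp":[7.5,-2.9,-10],"delta_rot":[0,0,0]},{"dp":[7.5,-2.9,-10],"delta_rot":[0,0,0]},{"dp":[7.5,-2.9,-10],"delta_rot":[0,0,0]},{"dp":[7.5,-2.9,-10],"delta_rot":[0,0,0]}]' 0
python3 - <<'E'
from h import *
st=shot('w3');print(st['ee_pos'],st['eef_rot']); c=wcam('w3')
im=cv2.imread('pics/w3.png'); print('head px',proj(c,[.6224,.1415,.171]))
cv2.imwrite('pics/w3c.png',im[150:480,150:550])
E
```

```text
time_s: 3.35
ee_pos: [0.622, 0.1432, 0.247]
eef_rot: [-3.136, 0.179, -0.003]
ft_force: [-0.5, 0.2, -0.0]
opening: 0.0495
gripper_force: 0.0
[0.62204804 0.14319305 0.2469557 ] [-3.13594519e+00  1.78648612e-01 -2.64722053e-03]
head px [[322.66317907 246.25205995]]
```

View pics/w3c.png

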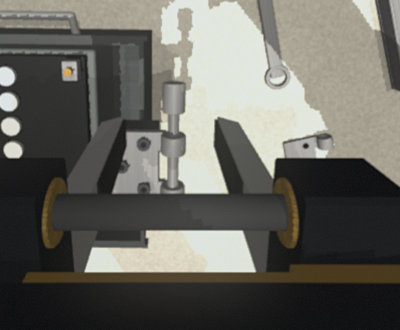

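The head shows at (323,247) full-frame, and the projected estimate is (322.7,246.3), so the fix is good. Now down and grip.

```bash
python3 -m inch '[{"dp":[0,-0.15,-4],"delta_rot":[0,0,0]},{"dp":[0,-0.15,-7],"delta_rot":[0,0,0]},{"dp":[0,-0.15,-8.7],"delta_rot":[0,0,0]},{"dp":[0,-0.15,-8.7],"delta_rot":[0,0,0]},{"dp":[0,-0.15,-8.7],"delta_rot":[0,0,0]},{"dp":[0,-0.15,-8.7],"delta_rot":[0,0,0]}]'; python3 -m inch '[{"dp":[0,0,0],"delta_rot":[0,0,0]},{"dp":[0,0,0],"delta_rot":[0,0,0]},{"dp":[0,0,0],"delta_rot":[0,0,0]},{"dp":[0,0,0],"delta_rot":[0,0,0]},{"dp":[0,0,0],"delta_rot":[0,0,0]},{"dp":[0,0,0],"delta_rot":[0,0,0]},{"dp":[0,0,0],"delta_rot":[0,0,0]},{"dp":[0,0,0],"delta_rot":[0,0,0]}]' 1
```

```text
time_s: 4.0
ee_pos: [0.6228, 0.1418, 0.1604]
eef_rot: [-3.136, 0.179, -0.004]
ft_force: [0.5, -0.3, 0.2]
opening: 0.0471
gripper_force: 0.0
time_s: 4.8
ee_pos: [0.6221, 0.1414, 0.1585]
eef_rot: [-3.136, 0.179, -0.0]
ft_force: [0.7, -0.7, 2.1]
opening: 0.0171
gripper_force: 30.0
```

```bash
python3 -m inch '[{"dp":[0,0,0.15],"delta_rot":[0,-1.5,0]},{"dp":[0,0,0.3],"delta_rot":[0,-3,0]},{"dp":[0,0,0.3],"delta_rot":[0,-3,0]},{"dp":[0.99,-0.12,0.3],"delta_rot":[0,-3,0]},{"dp":[1.49,-0.18,0.3],"delta_rot":[0,-3,0]},{"dp":[1.99,-0.24,0.3],"delta_rot":[0,-3,0]},{"dp":[1.99,-0.24,0.3],"delta_rot":[0,-3,0]}]'
```

```text
time_s: 5.5
ee_pos: [0.6427, 0.1387, 0.1611]
eef_rot: [-3.132, 0.18, -0.082]
ft_force: [-0.3, 0.2, -0.6]
opening: 0.0171
gripper_force: 30.0
```

Low forces. I'll pull it clear.

```bash
python3 -m inch '[{"dp":[1,-0.12,0],"delta_rot":[0,0,0]},{"dp":[2,-0.24,0],"delta_rot":[0,0,0]},{"dp":[3,-0.36,0],"delta_rot":[0,0,0]},{"dp":[4,-0.48,0],"delta_rot":[0,0,0]},{"dp":[5,-0.6,0],"delta_rot":[0,0,0]},{"dp":[6,-0.72,0],"delta_rot":[0,0,0]},{"dp":[6,-0.72,0],"delta_rot":[0,0,0]},{"dp":[6,-0.72,0],"delta_rot":[0,0,0]}]'
python3 - <<'E'
from h import *
st=shot('w4');s=r.camera('side')[:,:,::-1];cv2.imwrite('pics/s4.png',s);t=r.camera('top')[:,:,::-1]
a=cv2.imread('pics/w4.png')
o=np.zeros((600,800,3),np.uint8)
o[:400,:400]=cv2.resize(s[280:400,150:270],(400,400));o[:400,400:]=a[80:480,120:520]
o[400:,:266]=cv2.resize(t[145:265,290:450],(266,200));o[400:,400:800]=cv2.resize(s[230:310,200:360],(400,200))
cv2.imwrite('pics/c4.png',o);cv2.imwrite('pics/t4.png',t);print(st['ft_force'])
# tray corners in top view
hsv=cv2.cvtColor(cv2.imread('pics/top0.png'),cv2.COLOR_BGR2HSV)
g=cv2.imread('pics/top0.png',0); roi=g[150:255,300:395]
m=(roi<120).astype(np.uint8); m=cv2.morphologyEx(m,cv2.MORPH_CLOSE,np.ones((5,5)))
cs=sorted(cv2.findContours(m,0,2)[0],key=cv2.contourArea)[-1]
rc=cv2.minAreaRect(cs);bp=cv2.boxPoints(rc)+[300,150];print(rc,bp)
q=onz(cam('top'),bp,.02);print(q.round(3),q.mean(0),np.linalg.norm(q-np.roll(q,1,0),axis=1))
E
```

```text
time_s: 6.3
ee_pos: [0.7019, 0.1319, 0.1612]
eef_rot: [-3.132, 0.179, -0.081]
ft_force: [0.2, 0.6, -0.8]
opening: 0.017
gripper_force: 30.0
[ 0.23416305  0.62029368 -0.78204282]
((44.26470947265625, 52.0588264465332), (74.94351196289062, 58.20854949951172), 75.96376037597656) [[306.94118214 172.76470566]
 [363.41176605 158.64706039]
 [381.58823395 231.35295105]
 [325.11765289 245.47059631]]
[[ 0.722 -0.099  0.02 ]
 [ 0.751 -0.232  0.02 ]
 [ 0.579 -0.268  0.02 ]
 [ 0.551 -0.137  0.02 ]] [ 0.65079492 -0.18412418  0.02      ] [0.17548602 0.13582683 0.17557061 0.13398697]
```

View pics/c4.png

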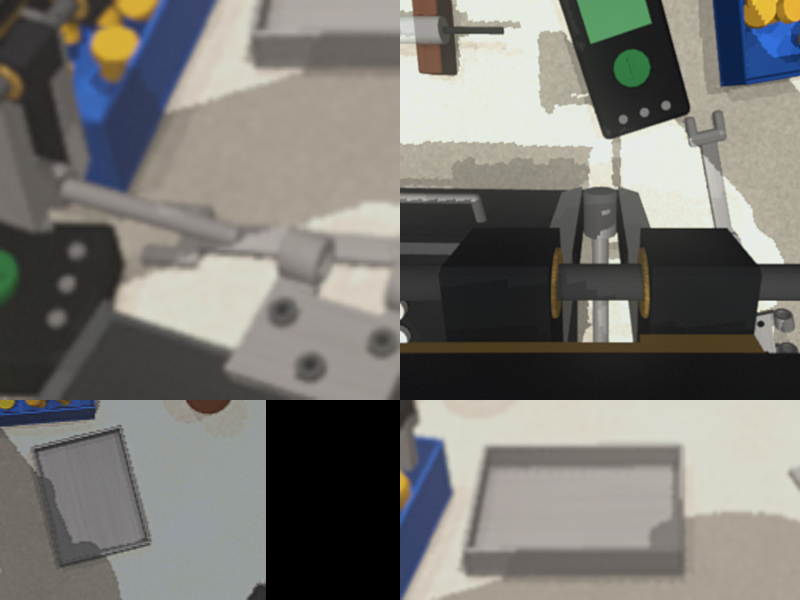

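The shank end at side-crop (235,235) is clear of the knuckle at (305,255), so the pin is out. The tray centre is (0.651,-0.184) with a yaw of about 12.5°. I'll carry the pin over.

```bash
python3 -m inch '[{"dp":[-0.2,-3,1],"delta_rot":[0,0,0]},{"dp":[-0.5,-7,2],"delta_rot":[0,0,5]},{"dp":[-0.7,-11,2],"delta_rot":[0,0,10]},{"dp":[-0.9,-15,2],"delta_rot":[0,0,15]},{"dp":[-1.1,-19,2],"delta_rot":[0,0,19]},{"dp":[-1.3,-23,2],"delta_rot":[0,0,19]},{"dp":[-1.4,-27,1],"delta_rot":[0,0,19]},{"dp":[-1.4,-30,-2],"delta_rot":[0,0,19]},{"dp":[-1.4,-30.8,-6],"delta_rot":[0,0,19]},{"dp":[-1.4,-30.8,-9],"delta_rot":[0,0,19]},{"dp":[-1.4,-30.8,-11],"delta_rot":[0,0,19]},{"dp":[-1.4,-30.8,-11],"delta_rot":[0,0,19]},{"dp":[-1.4,-30.8,-11],"delta_rot":[0,0,19]}]'
python3 - <<'E'
from h import *
t=r.camera('top')[:,:,::-1];s=r.camera('side')[:,:,::-1]; st=r.state()
o=np.hstack([cv2.resize(t[140:260,280:400],(400,400)),cv2.resize(s[200:320,190:310],(400,400))])
cv2.imwrite('pics/c5.png',o);print(st['eef_rot'])
E
```

```text
time_s: 7.75
ee_pos: [0.6882, -0.1759, 0.0522]
eef_rot: [-3.11, -0.34, -0.08]
ft_force: [-0.4, -0.4, -0.2]
opening: 0.0172
gripper_force: 30.0
[-3.1110249  -0.3403136  -0.08326744]
```

View pics/c5.png

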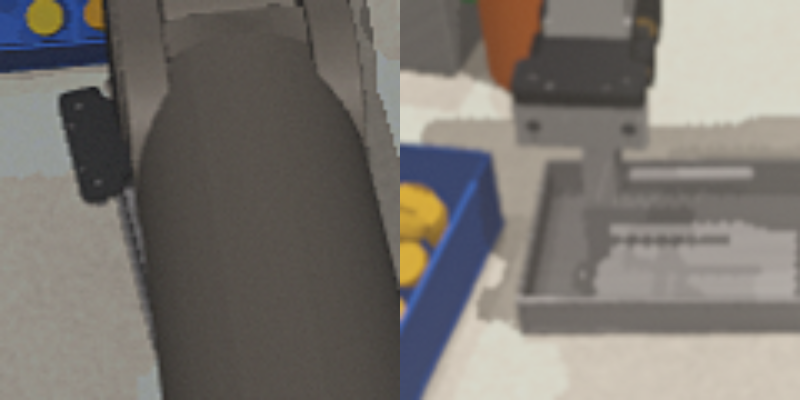

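The side crop shows the gripper and pin over the inside of the tray, with the blue bin clear. Lower and release.

```bash
python3 -m inch '[{"dp":[0,0,-2],"delta_rot":[0,0,0]},{"dp":[0,0,-3.5],"delta_rot":[0,0,0]},{"dp":[0,0,-4.4],"delta_rot":[0,0,0]},{"dp":[0,0,-4.4],"delta_rot":[0,0,0]},{"dp":[0,0,-4.4],"delta_rot":[0,0,0]}]'; python3 -m inch '[{"dp":[0,0,0],"delta_rot":[0,0,0]},{"dp":[0,0,0],"delta_rot":[0,0,0]},{"dp":[0,0,0],"delta_rot":[0,0,0]},{"dp":[0,0,0],"delta_rot":[0,0,0]},{"dp":[0,0,0],"delta_rot":[0,0,0]}]' 0.1
```

```text
time_s: 8.35
ee_pos: [0.6882, -0.1761, 0.0078]
eef_rot: [-3.11, -0.34, -0.08]
ft_force: [0.9, -0.2, -0.7]
opening: 0.017
gripper_force: 30.0
time_s: 8.85
ee_pos: [0.688, -0.1763, 0.0076]
eef_rot: [-3.111, -0.34, -0.08]
ft_force: [-1.1, 0.0, -0.4]
opening: 0.0423
gripper_force: 0.0
```

```bash
python3 - <<'E'
from h import *
st=r.state();R0=R.from_rotvec(st['eef_rot'])
T=R.from_euler('z',124,degrees=True)*R.from_euler('x',180,degrees=True)
print((T*R0.inv()).as_rotvec(degrees=True),st['joint_positions'])
E
python3 -m inch '[{"dp":[0,0,4],"delta_rot":[0,0,0]},{"dp":[0,0,8],"delta_rot":[0,0,0]},{"dp":[0,0,12],"delta_rot":[0,0,0]},{"dp":[0,0,15],"delta_rot":[0,0,0]},{"dp":[0,0,19.2],"delta_rot":[0,0,0]}]' -1
python3 - <<'E'
from h import *
cv2.imwrite('pics/s6.png',r.camera('side')[:,:,::-1])
st=r.state();R0=R.from_rotvec(st['eef_rot'])
T=R.from_euler('z',124,degrees=True)*R.from_euler('x',180,degrees=True)
print((T*R0.inv()).as_rotvec(degrees=True),st['ee_pos'])
E
```

```text
[ -3.41519152   0.9370329  111.50230353] [ 0.48178272  0.70393657 -0.4406264   1.66866098  0.35946452  0.80259406
 -1.4590657 ]
time_s: 9.35
ee_pos: [0.6871, -0.1762, 0.1999]
eef_rot: [-3.11, -0.34, -0.077]
ft_force: [-0.6, -0.3, -0.4]
opening: 0.0787
gripper_force: 0.0
[ -3.75045754   1.28505737 111.49024882] [ 0.69029923 -0.17633293  0.20829608]
```

```bash
python3 -m inch '[{"dp":[-23.2,-9.2,0],"delta_rot":[-3.4,0.9,111.5]},{"dp":[-23.2,-9.2,0],"delta_rot":[-3.4,0.9,111.5]},{"dp":[-23.2,-9.2,0],"delta_rot":[-3.4,0.9,111.5]},{"dp":[-23.2,-9.2,0],"delta_rot":[-3.4,0.9,111.5]},{"dp":[-23.2,-9.2,0],"delta_rot":[-3.4,0.9,111.5]},{"dp":[-23.2,-9.2,0],"delta_rot":[-3.4,0.9,111.5]},{"dp":[-23.2,-9.2,0],"delta_rot":[-3.4,0.9,111.5]},{"dp":[-23.2,-9.2,0],"delta_rot":[-3.4,0.9,111.5]},{"dp":[-23.2,-9.2,0],"delta_rot":[-3.4,0.9,111.5]},{"dp":[-23.2,-9.2,0],"delta_rot":[-3.4,0.9,111.5]},{"dp":[-23.2,-9.2,0],"delta_rot":[-3.4,0.9,111.5]},{"dp":[-23.2,-9.2,0],"delta_rot":[-3.4,0.9,111.5]},{"dp":[-23.2,-9.2,0],"delta_rot":[-3.4,0.9,111.5]},{"dp":[-23.2,-9.2,0],"delta_rot":[-3.4,0.9,111.5]},{"dp":[-23.2,-9.2,0],"delta_rot":[-3.4,0.9,111.5]},{"dp":[-23.2,-9.2,0],"delta_rot":[-3.4,0.9,111.5]},{"dp":[-23.2,-9.2,0],"delta_rot":[-3.4,0.9,111.5]},{"dp":[-23.2,-9.2,0],"delta_rot":[-3.4,0.9,111.5]}]'
python3 - <<'E'
from h import *
st=shot('w7');print(st['ee_pos'],R.from_rotvec(st['eef_rot']).as_matrix().round(4)[:,:],st['joint_positions'])
t=r.camera('top')[:,:,::-1];cv2.imwrite('pics/t7.png',t)
a=cv2.imread('pics/w7.png');c=wcam('w7');print(proj(c,[[.494,-.272,.006],[.445,-.305,.006],[.421,-.271,.006],[.471,-.238,.006]]))
o=np.zeros((600,800,3),np.uint8);o[:480,:480]=cv2.resize(a[120:360,200:440],(480,480),interpolation=2);o[:300,490:790]=cv2.resize(t[150:250,295:395],(300,300),interpolation=2)
cv2.imwrite('pics/c7.png',o)
E
```

```text
time_s: 11.2
ee_pos: [0.456, -0.2682, 0.1995]
eef_rot: [-1.477, -2.773, -0.0]
ft_force: [-1.0, -0.2, -0.7]
opening: 0.0939
gripper_force: 0.0
[ 0.45597063 -0.26819698  0.19946981] [[-5.581e-01  8.297e-01  0.000e+00]
 [ 8.297e-01  5.581e-01  3.000e-04]
 [ 2.000e-04  2.000e-04 -1.000e+00]] [ 1.16055433  0.30514827 -0.8859359   1.89693878  0.26908352  1.063731
  0.75690098]
[[344.97299212 240.6233177 ]
 [293.19874778 240.60942024]
 [291.67803267 204.31923617]
 [345.59166089 204.84096064]]
```

View pics/c7.png

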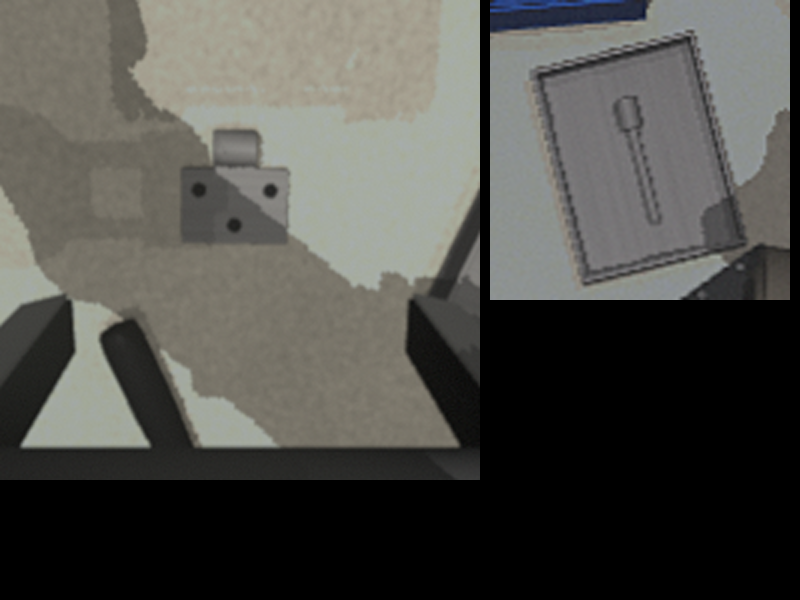

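The top crop shows the pin lying inside the tray. In w7 the leaf plate spans full-frame columns 290.5–344 and rows 203.5–241.5, with the knuckle at the top. It is square to the gripper, and the screwdriver handle is clear of the left finger.

Run:
```python
from h import *
c=wcam('w7');a=np.load('pics/w7.npy');T=R.from_rotvec(a[3:]).as_matrix()
q=onz(c,[(290.5,203.5),(344,204),(344,241.5),(290.5,241.5)],.006);l=(q-a[:3])@T;print(l.round(4),l.mean(0))
P=lambda ox,oy,x,y:(ox+(x+.5)/5-.5,oy+(y+.5)/5-.5)
c1,c2,ct=wcam('w1'),wcam('w2'),cam('top')
for i,(p,u,v) in enumerate([((290.5,203.5),(185,272),(127,273)),((344,204),(86,131),(33,131)),((344,241.5),(203,46),(150,45)),((290.5,241.5),(297,185),(247,190))]):
    print(tri([(c,p),(c1,P(525,200,*u)),(c2,P(580,195,*v))]))
# holes
f=lambda x,y:(200+x/2,120+y/2)
for p,u,v in[((199,189.5),(204,228),(149,227)),((271,190),(139,132),(86,132)),((235,225),(228,140),(175,140))]:
    print('hole',tri([(c,f(*p)),(c1,P(525,200,*u)),(c2,P(580,195,*v))]))
```

```text
[[ 0.0181 -0.0319  0.1935]
 [ 0.0176  0.0275  0.1935]
 [-0.0255  0.0283  0.1935]
 [-0.0255 -0.0328  0.1935]] [-0.00383576 -0.00222378  0.19346851]
(array([ 0.42014416, -0.27119577,  0.00699537]), [np.float64(0.8), np.float64(0.7), np.float64(0.7)])
(array([ 0.46985061, -0.23867324,  0.00599959]), [np.float64(1.0), np.float64(0.8), np.float64(1.0)])
(array([ 0.49346143, -0.27326336,  0.00577326]), [np.float64(0.3), np.float64(0.4), np.float64(0.4)])
(array([ 0.44337709, -0.3081755 ,  0.00355405]), [np.float64(0.2), np.float64(1.7), np.float64(1.5)])
hole (array([ 0.43495629, -0.27579364,  0.00801   ]), [np.float64(0.5), np.float64(0.6), np.float64(0.8)])
hole (array([ 0.46840671, -0.25367989,  0.00802554]), [np.float64(0.5), np.float64(0.7), np.float64(0.7)])
hole (array([ 0.4627482 , -0.28137804,  0.0079207 ]), [np.float64(0.3), np.float64(0.6), np.float64(0.6)])
```

```bash
python3 -m inch '[{"dp":[-0.2,-0.1,-5],"delta_rot":[0,0,0]},{"dp":[-0.2,-0.1,-10],"delta_rot":[0,0,0]},{"dp":[-0.2,-0.1,-14],"delta_rot":[0,0,0]},{"dp":[-0.2,-0.1,-17],"delta_rot":[0,0,0]},{"dp":[-0.2,-0.1,-18.5],"delta_rot":[0,0,0]},{"dp":[-0.2,-0.1,-19.2],"delta_rot":[0,0,0]},{"dp":[-0.2,-0.1,-19.2],"delta_rot":[0,0,0]},{"dp":[-0.2,-0.1,-19.2],"delta_rot":[0,0,0]},{"dp":[-0.2,-0.1,-19.2],"delta_rot":[0,0,0]}]'
```

```text
time_s: 12.2
ee_pos: [0.4547, -0.2698, 0.0088]
eef_rot: [1.475, 2.772, -0.0]
ft_force: [-0.6, -0.0, -0.6]
opening: 0.0939
gripper_force: 0.0
```

```bash
python3 -m inch '[{"dp":[0,0,-0.4],"delta_rot":[0,0,0]},{"dp":[0,0,-0.65],"delta_rot":[0,0,0]},{"dp":[0,0,-0.65],"delta_rot":[0,0,0]},{"dp":[0,0,-0.65],"delta_rot":[0,0,0]}]'; python3 -m inch '[{"dp":[0,0,0],"delta_rot":[0,0,0]},{"dp":[0,0,0],"delta_rot":[0,0,0]},{"dp":[0,0,0],"delta_rot":[0,0,0]},{"dp":[0,0,0],"delta_rot":[0,0,0]},{"dp":[0,0,0],"delta_rot":[0,0,0]},{"dp":[0,0,0],"delta_rot":[0,0,0]},{"dp":[0,0,0],"delta_rot":[0,0,0]}]' 1
```

```text
time_s: 12.6
ee_pos: [0.4539, -0.2692, 0.0009]
eef_rot: [-1.475, -2.774, -0.001]
ft_force: [-0.2, -0.3, 0.9]
opening: 0.0939
gripper_force: 0.0
time_s: 13.3
ee_pos: [0.454, -0.2692, 0.001]
eef_rot: [-1.475, -2.774, -0.001]
ft_force: [0.5, -0.3, 0.1]
opening: 0.0588
gripper_force: 30.0
```

```bash
python3 -m inch '[{"dp":[0,0,3],"delta_rot":[0,0,0]},{"dp":[0,0,7],"delta_rot":[0,0,0]},{"dp":[0,0,11],"delta_rot":[0,0,0]},{"dp":[0,0,15],"delta_rot":[0,0,0]},{"dp":[1,3,17],"delta_rot":[0,0,-5]},{"dp":[2,7,17],"delta_rot":[0,0,-10]},{"dp":[3,11,17],"delta_rot":[0,0,-15]},{"dp":[4,14.5,17],"delta_rot":[0,0,-20]},{"dp":[5,18,17],"delta_rot":[0,0,-25]},{"dp":[6,21.5,17],"delta_rot":[0,0,-30]},{"dp":[7,25,17],"delta_rot":[0,0,-35]},{"dp":[8,28.5,17],"delta_rot":[0,0,-41]},{"dp":[9,31.5,17],"delta_rot":[0,0,-41]},{"dp":[9.9,33,16.5],"delta_rot":[0,0,-41]},{"dp":[9.9,33.9,16.5],"delta_rot":[0,0,-41]},{"dp":[9.9,33.9,16.5],"delta_rot":[0,0,-41]},{"dp":[9.9,33.9,16.5],"delta_rot":[0,0,-41]}]'
python3 - <<'E'
from h import *
st=shot('w8');a=cv2.imread('pics/w8.png');print(st['ee_pos'],st['eef_rot'])
cv2.imwrite('pics/t8.png',r.camera('top')[:,:,::-1]);cv2.imwrite('pics/s8.png',r.camera('side')[:,:,::-1])
c=wcam('w8');print('hinge px',proj(c,[[.5629,.1491,.175]]))
o=cv2.resize(a[0:290,130:510],(760,580),interpolation=2);cv2.imwrite('pics/c8.png',o)
E
```

```text
time_s: 15.0
ee_pos: [0.5526, 0.0689, 0.1659]
eef_rot: [2.353, 2.081, -0.0]
ft_force: [-0.3, -0.5, -1.7]
opening: 0.0597
gripper_force: 30.0
[0.55257479 0.06888535 0.16590652] [ 2.35327663e+00  2.08103079e+00 -4.09107687e-04]
hinge px [[321.17009538 133.12239647]]
```

View pics/c8.png

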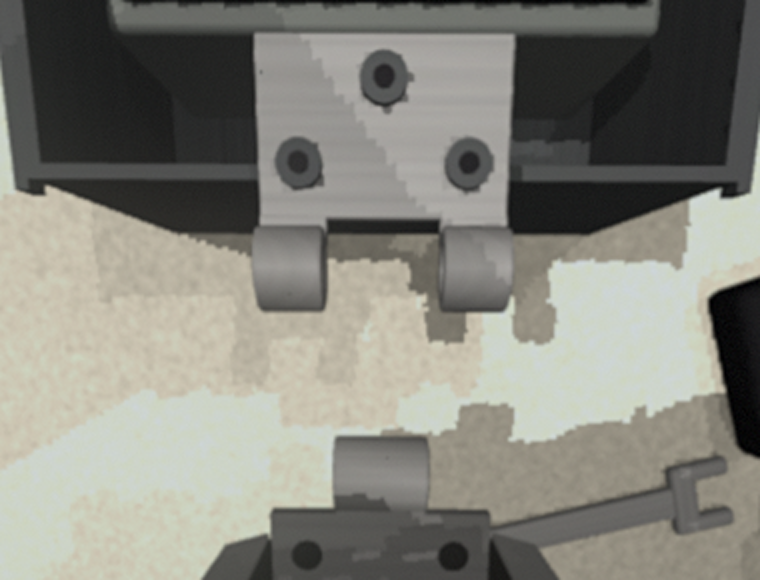

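The leaf knuckle is centred at crop column 381, against 382.5–383 for the gap centre between the fixed knuckles. Its far edge is at crop row 437 and the fixed barrels' near edge is at row 310. That is all ten pictures, so the rest is numeric.

Run:
```python
from h import *
c=wcam('w8');a=np.load('pics/w8.npy');T=R.from_rotvec(a[3:]).as_matrix()
print('tool x yaw',np.degrees(np.arctan2(T[1,0],T[0,0])))
f=lambda x,y:(130+(x+.5)/2-.5,(y+.5)/2-.5)
tl=lambda p,z=.175:((onz(c,[f(*p)],z)-a[:3])@T)[0]
for n,p in dict(gapL=(326,270),gapR=(440,270),outL=(253,268),outR=(512,268),lowL=(291,310),lowR=(477,310),leafL=(333,475),leafR=(428,475),leaffar=(381,437),boxplateL=(290,222),boxplateR=(475,222)).items(): print(n,(tl(p)*1e3).round(2))
print('leaf plate edge at .171',(tl((381,509),.171)*1e3).round(2),[ (tl(p,.171)*1e3).round(2) for p in((271,510),(490,512))])
# sub-pixel columns in both: gradient profile
g=cv2.imread('pics/w8.png',0).astype(float)
b=g[228:244,170:290].mean(0)
for nm,rows,lo,hi in[('leaf',(226,246),285,355),('fixed',(122,148),250,395)]:
    d=np.gradient(cv2.GaussianBlur(g[rows[0]:rows[1]].mean(0)[None],(0,0),1)[0]); k=[i for i in range(lo,hi) if abs(d[i])>4 and abs(d[i])>=max(abs(d[i-1]),abs(d[i+1]))]; print(nm,[(i,round(d[i],1)) for i in k])
for nm,cols,lo,hi in[('leafrows',(305,335),205,270),('kL',(262,288),95,165),('kR',(354,382),95,165)]:
    d=np.gradient(cv2.GaussianBlur(g[:,cols[0]:cols[1]].mean(1)[:,None],(0,0),1)[:,0]); print(nm,[(i,round(d[i],1)) for i in range(lo,hi) if abs(d[i])>4 and abs(d[i])>=max(abs(d[i-1]),abs(d[i+1]))])
```

```text
tool x yaw 82.97343166747817
gapL [ 80.1  -13.28  -9.12]
gapR [80.14 14.23 -9.12]
outL [ 80.53 -30.85  -9.12]
outR [80.61 31.58 -9.12]
lowL [ 70.74 -22.01  -9.11]
lowR [70.79 23.5  -9.12]
leafL [ 29.2 -12.4  -9.1]
leafR [29.21 12.28 -9.1 ]
leaffar [39.23  0.05 -9.11]
boxplateL [ 90.97 -21.61  -9.12]
boxplateR [91.03 22.28 -9.12]
leaf plate edge at .171 [18.8  0.1 -5.1] [array([ 18.51, -29.52,  -5.1 ]), array([17.98, 29.48, -5.1 ])]
leaf [(296, np.float64(-23.0)), (345, np.float64(8.4))]
fixed [(256, np.float64(-5.7)), (290, np.float64(-17.2)), (293, np.float64(25.5)), (334, np.float64(-10.9)), (353, np.float64(9.9)), (385, np.float64(-5.8))]
leafrows [(217, np.float64(-27.2)), (221, np.float64(5.3)), (249, np.float64(-6.4))]
kL [(112, np.float64(-19.0)), (116, np.float64(4.1)), (151, np.float64(-4.5)), (156, np.float64(28.2))]
kR [(95, np.float64(10.6)), (112, np.float64(-19.7)), (116, np.float64(4.8)), (148, np.float64(-4.2)), (152, np.float64(-5.5)), (156, np.float64(31.8))]
```

```bash
python3 -m inch '[{"dp":[0.15,0.5,0],"delta_rot":[0,0,0]},{"dp":[0.25,1.2,0],"delta_rot":[0,0,0]},{"dp":[0.3,1.9,0],"delta_rot":[0,0,0]},{"dp":[0.35,2.4,0],"delta_rot":[0,0,0]},{"dp":[0.35,2.4,0],"delta_rot":[0,0,0]},{"dp":[0.35,2.4,0],"delta_rot":[0,0,0]},{"dp":[0.35,2.4,0],"delta_rot":[0,0,0]}]'
python3 - <<'E'
from h import *
st=shot('w9');a=st['ee_pos'];T=R.from_rotvec(st['eef_rot']).as_matrix()
tgt=np.array([.55257,.06889,.166])+np.array([.0067,.0506,0]);print(a,'to go cm',(tgt-a)*100,'yaw',np.degrees(np.arctan2(T[1,0],T[0,0])),T[2].round(4))
E
```

```text
time_s: 15.85
ee_pos: [0.5565, 0.0936, 0.1659]
eef_rot: [2.353, 2.081, 0.0]
ft_force: [0.5, 0.8, -1.2]
opening: 0.0594
gripper_force: 30.0
[0.55645043 0.0935553  0.16589003] to go cm [0.28195745 2.59346986 0.01099717] yaw 82.98776450689213 [ 1.e-04  2.e-04 -1.e+00]
```

```bash
python3 -m inch '[{"dp":[0.05,0.4,0],"delta_rot":[0,0,0]},{"dp":[0.1,0.8,0],"delta_rot":[0,0,0]},{"dp":[0.15,1.2,0],"delta_rot":[0,0,0]},{"dp":[0.2,1.6,0],"delta_rot":[0,0,0]},{"dp":[0.24,2.0,0],"delta_rot":[0,0,0]},{"dp":[0.24,2.0,0],"delta_rot":[0,0,0]},{"dp":[0.24,2.0,0],"delta_rot":[0,0,0]}]'
python3 - <<'E'
from h import *
st=shot('w10');a=st['ee_pos'];T=R.from_rotvec(st['eef_rot']).as_matrix()
tgt=np.array([.55257,.06889,.166])+np.array([.0067,.0506,0]);print(a,'to go cm',(tgt-a)*100,'yaw',np.degrees(np.arctan2(T[1,0],T[0,0])),st['ft_force'])
c=wcam('w10');g=cv2.imread('pics/w10.png',0).astype(float)
P=a+(T@np.array([[.08-.0507+.0006,0,-.009]]).T)[:,0]
u=proj(c,[P,P+.03*T[:,1],P-.03*T[:,1]]);print(u)
r0=int(u[0,1]); print(g[r0-14:r0+14:3,int(u[2,0])-6:int(u[1,0])+8:2].astype(int))
E
```

```text
time_s: 16.6
ee_pos: [0.5589, 0.1139, 0.1659]
eef_rot: [2.353, 2.082, 0.0]
ft_force: [-0.5, -0.0, -2.0]
opening: 0.0592
gripper_force: 30.0
[0.55885006 0.11388666 0.16592782] to go cm [0.0419939  0.56033407 0.00721805] yaw 83.01898407286235 [-0.50354687 -0.0402718  -2.03714026]
[[320.11827873 235.90529099]
 [377.88016878 235.94444463]
 [262.31977059 235.8648788 ]]
[[233 217 164 166 165 165 166 165 162 159 159 159 159 158 160 158 155 131
   86 219 217 126 124 125 124 123 121 122 120 119 118 119 117 116 115 114
  115 114 113 111 111 110 110 100 158 130 120 159 163 160 160 160 161 158
  155 154 155 154 156 155 154 151 144 168 177]
 [230 222 165 167 168 169 170 172 171 170 166 166 167 167 167 166 164 133
   84 216 202 139 140 139 139 137 137 137 134 135 133 133 132 132 131 131
  131 130 128 128 127 127 126 122 136 109 101 159 163 164 161 163 165 163
  161 159 159 158 160 160 160 156 145 160 170]
 [234 225 166 169 171 169 170 172 173 173 172 174 174 175 174 174 173 138
   83 221 195 150 151 152 151 151 150 149 149 148 148 148 147 146 146 146
  144 143 143 142 142 142 140 137 131 109  98 1
[... 1257 characters left out ...]
 162 162 163 164 165 162 165 165 166 166
  167 167 169 168 169 169 170 168 149 133 106 123 125 125 126 127 126 125
  128 129 131 128 125 130 131 131 166 170 175]
 [235 234 234 193 193 188 182 185 189 190 190 184 164 156 158 160 170 184
  209 235 189 150 152 150 150 150 148 134 135 153 154 155 155 155 155 157
  157 157 158 157 158 159 160 158 143 167 124 122 120 121 121 121 121 124
  125 125 125 126 126 124 129 146 173 175 175]
 [230 232 231 232 233 233 230 233 234 232 232 234 232 233 234 234 233 235
  234 235 175  98 100  96  95  95  96  97  94 135 135 142 149 150 148 150
  151 151 152 153 153 153 154 147 142 173 177 177 171 174 177 172 174 172
  179 177 176 178 176 170 176 178 177 175 177]]
```

```bash
python3 -m inch '[{"dp":[0.02,0.2,0],"delta_rot":[0,0,0]},{"dp":[0.04,0.4,0],"delta_rot":[0,0,0]},{"dp":[0.06,0.52,0],"delta_rot":[0,0,0]},{"dp":[0.06,0.52,0],"delta_rot":[0,0,0]},{"dp":[0.06,0.52,0],"delta_rot":[0,0,0]},{"dp":[0.06,0.52,0],"delta_rot":[0,0,0]}]'
python3 - <<'E'
from h import *
st=shot('w11');a=st['ee_pos'];T=R.from_rotvec(st['eef_rot']).as_matrix()
tgt=np.array([.55257,.06889,.166])+np.array([.0067,.0506,0]);print(a,'to go cm',(tgt-a)*100,'yaw',np.degrees(np.arctan2(T[1,0],T[0,0])),st['ft_force'])
c=wcam('w11');g=cv2.imread('pics/w11.png',0).astype(float)
P=a+T@np.array([.0300,0,-.009])
u=proj(c,[P,P+.01*T[:,0],P-.01*T[:,0]]);print(u)
r0=int(round(u[0,1]))
for r_ in (-6,-2,2,6): print(r0+r_,'cols256-264',g[r0+r_,256:264].astype(int),'286-300',g[r0+r_,286:300].astype(int),'338-354',g[r0+r_,338:354].astype(int),'376-386',g[r0+r_,376:386].astype(int))
for x in (270,280,315,325,360,370): print('col',x,'top',r0-32,g[r0-32:r0-8,x].astype(int),'bot',r0+8,g[r0+8:r0+32,x].astype(int))
E
```

```text
time_s: 17.25
ee_pos: [0.5595, 0.1189, 0.1659]
eef_rot: [2.353, 2.082, 0.0]
ft_force: [-0.3, -0.6, -2.2]
opening: 0.0589
gripper_force: 30.0
[0.55945646 0.11886335 0.16593606] to go cm [-0.01864578  0.06266512  0.00639445] yaw 82.99526318165789 [-0.3382036  -0.63523025 -2.24005965]
[[320.118686   235.71799596]
 [320.14586592 216.72341902]
 [320.09226517 254.19315561]]
230 cols256-264 [231 233 231 202 170 164 165 164] 286-300 [155 152 151 150 140 104  83 117 208 233 193 161 157 157] 338-354 [149 149 149 147 147 143 142 142 107  85 107 148 161 161 160 160] 376-386 [150 147 146 141 147 162 168 170 173 175]
234 cols256-264 [232 234 231 193 165 166 168 168] 286-300 [167 166 163 155 135 103  83 109 187 225 183 157 160 163] 338-354 [161 162 162 161 159 150 129 115  95  88 106 148 165 163 164 163] 376-386 [161 158 154 147 146 172 183 181 177 179]
238 cols256-264 [232 234 231 191 164 167 170 169] 286-300 [175 176 177 167 142 104  85 107 186 225 189 161 163 165] 338-354 [166 167 167 168 164 155 139 119  96  87 109 148 162 164 162 163] 376-386 [166 166 164 153 146 164 179 181 181 178]
242 cols2
[... 862 characters left out ...]
 102 103
 102 101 102 102 104 104]
col 325 top 204 [169 171 175 176 175 175 171 169 199 224 210 186 177 159 120  97 104 116
 122 128 130 136 142 147] bot 244 [159 156 154 151 150 149 144 137 130 123 113 105 105 102 103 103 103 103
  99 101 102 102 103 102]
col 360 top 204 [170 170 172 173 173 172 170 161 157 166 170 171 169 147 107  96 107 120
 128 130 135 138 141 144] bot 244 [158 156 153 149 147 145 140 132 124 115 107  93  82  90 100 102 101 101
 101 101  95  90  89  89]
col 370 top 204 [168 168 172 172 171 171 169 167 164 166 168 170 168 144 102  91 101 113
 121 126 129 132 137 143] bot 244 [157 155 154 151 148 146 143 138 130 122 111  93  80  86  98 103 103 101
 100  97  96  96  97  98]
```

```bash
python3 -m inch '[{"dp":[-0.045,0.045,0],"delta_rot":[0,0,0]},{"dp":[-0.045,0.045,0],"delta_rot":[0,0,0]},{"dp":[-0.045,0.045,0],"delta_rot":[0,0,0]},{"dp":[-0.045,0.045,0],"delta_rot":[0,0,0]},{"dp":[-0.045,0.045,0],"delta_rot":[0,0,0]}]'
python3 - <<'E'
from h import *
st=shot('w12');a=st['ee_pos'];print(a,st['ft_force'],st['gripper_force'])
g=cv2.imread('pics/w12.png',0).astype(float)
for r_ in (230,238): print(g[r_,256:264].astype(int),g[r_,286:302].astype(int),g[r_,338:354].astype(int),g[r_,376:388].astype(int))
for x in (270,280,315,325,360,370): print('col',x,g[206:226,x].astype(int))
E
```

```text
time_s: 17.8
ee_pos: [0.559, 0.1195, 0.166]
eef_rot: [2.353, 2.082, 0.001]
ft_force: [0.3, 0.5, -1.9]
opening: 0.0594
gripper_force: 30.0
[0.55902497 0.11945441 0.16597313] [ 0.27458046  0.53415026 -1.91187301] 29.991527795791626
[229 231 233 231 206 172 161 163] [152 150 148 148 148 139 104  81 125 207 192 163 157 157 157 157] [148 150 148 148 145 140 147 170 155 107  86 111 147 159 158 157] [147 146 145 143 139 147 162 168 171 174 175 174]
[231 232 235 231 202 173 167 168] [173 173 174 174 165 149 111  84 124 202 185 162 163 163 164 164] [167 166 168 168 165 154 144 160 138  98  85 105 147 163 163 163] [164 165 163 162 153 149 169 182 183 180 176 175]
col 270 [177 179 181 180 181 177 174 177 182 182 182 171 137 107 110 121 130 133
 137 141]
col 280 [174 179 179 181 180 169 167 176 179 181 180 169 134 103 104 116 123 128
 132 137]
col 315 [173 175 177 176 176 171 169 197 228 237 238 211 133  99 110 119 126 129
 134 140]
col 325 [172 175 175 174 174 173 167 169 174 176 177 160 120  98 105 115 121 127
 131 137]
col 360 [169 173 173 172 172 171 168 167 168 169 171 168 142  99  97 110 122 130
 133 135]
col 370 [170 170 171 172 170 169 168 166 166 167 170 167 144 104  93 103 116 122
 126 130]
```

```bash
python3 -m inch '[{"dp":[0.025,-0.01,0],"delta_rot":[0,0,0]},{"dp":[0.025,-0.01,0],"delta_rot":[0,0,0]},{"dp":[0.025,-0.01,0],"delta_rot":[0,0,0]},{"dp":[0.025,-0.01,0],"delta_rot":[0,0,0]},{"dp":[0.025,-0.01,0],"delta_rot":[0,0,0]}]'
python3 - <<'E'
from h import *
print(r.job_done())
E
```

```text
time_s: 18.35
ee_pos: [0.5593, 0.1193, 0.1659]
eef_rot: [2.353, 2.082, 0.001]
ft_force: [-0.1, -0.2, -1.2]
opening: 0.0592
gripper_force: 30.0
the job is handed in; nothing more can be done
None
```

I handed the job in at 18.4 s; no verdict came back. The old pin is in the steel tray, and the gripper still holds the single-knuckle leaf flat at the hinge. Its knuckle is centred in the gap and in line with the box knuckles to within about 0.5 mm by the last wrist-camera check. Its height (about 175 mm) comes from the arm's reading at the grasp, with only a rough camera check.

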